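End the timing run and point out the next watch

TASK

The watch on the microphone stand has been timed: press the start/stop button of the timing machine (the larger round button, under the screen) fully in and let it come out again. Then show the watchmaker which watch goes on next: point the fingertips straight down at the middle of the rectangular watch in the tray, a finger's breadth above its glass without touching it, keep still there for at least three seconds and be still pointing when you finish. Press no other button, touch none of the watches nor the microphone stand, and leave the other things on the bench where they lie.

Things in the scene. Friction and masses are not known exactly. Their poses are not given: they have to be found in the camera images.
- console: Timing machine: ivory wedge-shaped console, fixed, 130 mm deep (x), 190 wide (y), 34 high at its front (-x) edge, 95 at its back. Origin: centre of underside; x front to back, z up. The face rises to the back at 25 degrees, with blue screen and round grey buttons: start/stop (18 mm) under the screen's right part; up, down, menu (11 mm) back to front along the right (-y) side.
- start_top (a point): Middle of the top of the start/stop button (the larger, 18 mm diameter), 7 mm above the sloping face when out; moves with it. z points out of the face (25 degrees from vertical, leaning to the console's front), x uphill along the face, y to the console's left. Pressed along -z. The nearest other button (menu) is 44 mm away in -y, the flat screen frame 18 mm away in +x.
- start_button (a joint): The start/stop button: value 0 m = out, 0.004 m = fully in (a stop). A spring pushes it out: it begins to move at 1.5 N and is fully in at 3.9 N.
- menu_button (a joint): A spring push button of the timing machine, same grey round cap; value 0 m = out, 0.004 m = fully in. 11 mm diameter; its top's middle is 44 mm in -y from start_top, at the same height. Not to be pressed.
- down_button (a joint): A spring push button of the timing machine, same grey round cap; value 0 m = out, 0.004 m = fully in. 11 mm diameter; its top's middle is 44 mm in x and -44 mm in y from start_top (in that point's axes). Not to be pressed.
- up_button (a joint): A spring push button of the timing machine, same grey round cap; value 0 m = out, 0.004 m = fully in. 11 mm diameter; its top's middle is 80 mm in x and -44 mm in y from start_top (in that point's axes). Not to be pressed.
- tray: Shallow square wooden tray, fixed, 220 x 220 mm, rim 6 mm thick and 12 mm high, grey cloth floor 5 mm above the bench; console and tray stand one on the left, one on the right of the bench, either way round. Four watches without straps lie in it dial up, in any of four places about 100 mm apart, turned anyhow. Origin: centre of its underside.
- rect_watch: The rectangular wristwatch, loose, the only one with a rectangular case and dial: steel case 30 mm (x) by 40 mm (y), 51 mm over its lugs in y, 9 mm high, crown at +x. Origin: centre of its underside, on the tray's floor; z up. To be pointed at, not touched.
- rect_glass (a point): Middle of the top of the rectangular watch's dial, 9 mm above its underside (14 mm above the bench); z up.
- large_round_watch: Not to be touched. A round steel wristwatch, loose, 40 mm in diameter, 48 mm over its lugs, 12 mm high. Origin: centre of its underside.
- small_round_watch: Not to be touched. A small round steel wristwatch, loose, 27 mm in diameter, 32 mm over its lugs, 9 mm high. Origin: centre of its underside.
- pocket_watch: Not to be touched. A round steel pocket watch, loose, 46 mm in diameter, 13 mm high, with a crown and ring reaching 45 mm from its middle in +y. Origin: centre of its round case's underside.
- mic_stand: Not to be touched. The black microphone stand, fixed, at the back of the bench beyond the other things, about 130 mm wide in y, 145 mm high, with a tilted holder that clamps a round gilt watch (the one just timed). Origin: under its upright's foot.
- loupe: Leave where it is. A black eyeglass loupe, a loose cone 37 mm across and 33 mm high, on the bench between console and tray. Origin: centre of its underside.
- jar: Leave where it is. A small amber glass jar with a steel knobbed lid, loose, 41 mm across, 57 mm high, between console and tray, farther back. Origin: centre of its underside.
- screwdriver: Leave where it is. A thin steel screwdriver 112 mm long, 11 mm high, lying loose on the bench between console and tray, nearest the robot. Origin: its middle, on the bench; x along it towards the blade.

How it is judged:
By the outcome, as a careful person would: the job done as asked, in the order asked, and still so for the second after the job is handed in, with the robot touching nothing.
It also fails if it takes over 38 s, if anything falls off the work surface, if the arm or the gripper's body presses on something with over 40 N, if the wrist force passes 120 N, or if a joint passes its speed limit or range.

ROBOT

A 6-joint arm with a two-finger parallel gripper is mounted at the origin on the work surface. World frame = base frame: x ahead of the robot, y to its left, z up, the work surface at z = 0. Lengths are in mm, angles in rad, forces in N, time in s.
With the tool pointing down it reaches from about 250 to 850 mm from the base axis. Payload 12.5 kg.
Tool frame: the origin (TCP) lies between the finger pads, 19 mm behind the fingertips; this is the grasp point; z points along the fingers, y is the line along which they close (so a half turn about z gives the same grasp; the last joint's range is limited). The gripper opens to 93 mm and grips with 3 to 60 N. Pads are 15 mm wide; open, the fingers measure 128 mm over their backs; the gripper's body (75 mm by 188 mm) begins 65 mm behind the grasp point.
Start: joints at [1.191, 0.351, 1.652, -0, 1.139, -0.085], TCP at [159.77, 526.268, 237.433] pointing down, gripper open.
Joint ranges: [-2.75, 2.75], [-0.79, 2.1], [0.01, 2.65], [-1.57, 4.71], [0.07, 3.14], [-2.87, 2.87]. Speed limits (rad/s): [2.22, 2.22, 2.79, 3.14, 3.14, 3.14].

INTERFACE

Orientations are given as a 3x3 rotation matrix whose columns are the frame's x, y, z axes.
In Python, from bench import ctrl gives the robot as it stands.
- The arm moves only by the tool carry_out, never from a script. Its argument "increments" is one flat list of numbers, 6 for each row, row after row: the shift along the tool's x, y, z scaled (see below), then the turn, a rotation vector about the tool's x, y, z scaled (see below). In form: [x, y, z, rx, ry, rz, x, y, z, rx, ry, rz, ...]. A call has 1 to 10 rows; each row is the pose to reach, as a shift and turn from the pose commanded when the call began, along the tool's axes at that moment; what a row does not reach only later rows make up. The controller multiplies each number of a shift by 0.2 m and each number of a turn by 45 degrees. A row lasts 1/12 s, in which the tool goes at most 41.7 mm and 7.16 degrees, less where a joint would pass 70% of its speed; a pose out of reach is approached as far as the arm can. A call with a number of a shift or a turn outside -1 to 1 is refused whole. A call with a gripper value outside its range is refused whole. "gripper" is the opening, from -1 (shut) to 1 (fully open), set as the call begins (left out, the last holds). The fingers move at their own pace and stop on an object; the grip force is fixed at half the most. Time passes only in rows, so rows that repeat a pose let the fingers close. It gives the time, the measured TCP pose, the force, the opening and the grip force at its end, in the units of the state.
- ctrl.observe(): the state, without advancing time (a new reading comes with each control period).
- ctrl.read_camera(name): name is "scene" or "top"; returns the picture (384x512x3 uint8, blue, green, red); there is no depth.
- ctrl.calibration(name): a dict with "fx", "fy", "cx", "cy" (pixels), "rvec" (rotation vector, rad) and "tvec" (3), from world to camera coordinates, as OpenCV has them. Camera axes: x right, y down, z forward; pixel columns grow to the right and rows downward; lengths in mm; the calibration is good to about 2 mm. A picture is of the moment at which its call begins. calibration takes no time and is no camera call.
- ctrl.sign_off(): hands the job in; it is judged then, once.
Trained networks look in the newest picture that a camera, given by its name, has taken for a name from the list of things; names that differ only in an ending like _2 or _b are one class to them, and where a whole thing is asked for, a point or a joint stands for the part that bears it (a point fixed in the world has none). Each returns a list of dicts, best first, with "score" (0 to 1); they miss things now and then, are a little off and sometimes report something else, mostly with a low value. They report only what shows in the picture. A call takes as long as a camera call.
- ctrl.masks_of(thing, camera): "mask" (384x512 bool, what is visible of it).
- ctrl.landmark_of(thing, camera): "position" ([x, y, z] in mm, in world coordinates, good to about 4 mm: a listed point, or the origin of a listed thing).
The state is a dict: "clock": time; "q": joint angles; "joint_vel": joint speeds; "joint_efforts": joint torques, N m; "tool_pos": TCP position; "tcp_rot": TCP orientation; "force": force on the tool from outside, world axes, zero at the start; "ft_torque": the same for the moment, N m; "width": finger opening in mm; "grasp_force": force on a finger pad.
Only numpy, scipy, OpenCV 4.12 (cv2) and the standard library are available. Lean on these libraries where they do the work, as an engineer would, in place of code of your own. Each camera call takes 0.05 s, during which the arm holds its last target. There are 200 camera calls.

## Working session

There is one attempt and no reset: what is moved stays moved. The work goes in short steps, Python scripts to look and compute and a tool call to move; the robot and the scene stay as the last step left them, time stands still between calls to the robot, and variables do not carry over. Pictures are saved under pics/ and viewed, at most 10 in all, crops included, and the job is handed in when it is done.

Besides the shell and the picture viewer there is one more tool, called after ">>>" by a JSON object that holds its "method" and its "body", one argument or row to a line. carry_out: Moves the arm, as the interface text tells. Its arguments: {"type":"object","properties":{"increments":{"type":"array"},"gripper":{"type":"number"}},"required":["increments"]}

```bash
mkdir -p pics; ls; python3 - <<'E'
from bench import ctrl
import cv2,numpy as np
s=ctrl.observe();print({k:np.round(v,3).tolist() for k,v in s.items()})
for c in("scene","top"):
    cv2.imwrite(f"pics/{c}0.png",ctrl.read_camera(c));k=ctrl.calibration(c)
    R=cv2.Rodrigues(np.array(k["rvec"],float))[0];print(c,k,"campos",-R.T@np.array(k["tvec"]).ravel())
    for t in("start_top","console","rect_glass","rect_watch","menu_button","tray","jar","loupe","mic_stand","screwdriver"):
        try: print(c,t,[(round(d["score"],2),np.round(d["position"]).tolist()) for d in ctrl.landmark_of(t,c)[:2]])
        except Exception as e: print(c,t,e)
E
```

```text
pics
{'clock': 0.0, 'q': [1.191, 0.351, 1.652, 0.0, 1.139, -0.085], 'joint_vel': [-0.001, 0.0, -0.001, 0.001, -0.002, 0.002], 'joint_efforts': [0.002, -49.731, -28.526, 0.07, 0.026, -0.0], 'tool_pos': [159.648, 525.965, 236.893], 'tcp_rot': [[-0.957, 0.291, -0.0], [0.291, 0.957, -0.001], [0.0, -0.001, -1.0]], 'force': [-0.442, -1.082, -0.105], 'ft_torque': [0.026, -0.012, 0.079], 'grasp_force': 0.0, 'width': 92.989}
scene {'fx': 350.7946416087012, 'fy': 350.7946416087012, 'cx': 260.4485574951338, 'cy': 197.26527095020532, 'rvec': array([ 1.43955545,  1.90550274, -1.00476905]), 'tvec': array([ 165.27465219, -279.45878288, 1543.31109804])} campos [1410.98894252  249.77556988  658.74459093]
scene start_top []
scene console [(0.96, [540.0, 207.0, -2.0])]
scene rect_glass [(0.42, [520.0, -270.0, 11.0])]
scene rect_watch [(0.64, [515.0, -274.0, 3.0])]
scene menu_button it knows: console, jar, large_round_watch, loupe, mic_stand, pocket_watch, rect_glass, rect_watch, screwdriver, small_round_watch, start_top, tray
scene tray [(0.81, [583.0, -311.0, -1.0])]
scene jar [(0.74, [653.0, -10.0, 1
[... 379 characters left out ...]
2.20495643, 612.90080427, 852.46179859])} campos [449.93196791  22.69857103 948.36141575]
top start_top [(0.42, [503.0, 184.0, 54.0])]
top console [(0.84, [541.0, 208.0, -3.0]), (0.36, [539.0, -362.0, 9.0])]
top rect_glass [(0.55, [517.0, -269.0, 14.0])]
top rect_watch [(0.63, [519.0, -271.0, 1.0])]
top menu_button it knows: console, jar, large_round_watch, loupe, mic_stand, pocket_watch, rect_glass, rect_watch, screwdriver, small_round_watch, start_top, tray
top tray [(0.75, [583.0, -309.0, -1.0])]
top jar [(0.48, [654.0, -10.0, -4.0])]
top loupe [(0.66, [582.0, 5.0, -1.0]), (0.44, [584.0, -310.0, -0.0])]
top mic_stand [(0.68, [821.0, 4.0, -0.0])]
top screwdriver [(0.55, [419.0, 6.0, 6.0])]
```

```bash
python3 - <<'E'
import cv2
t=cv2.imread("pics/top0.png")
cv2.imwrite("pics/top0c.png",cv2.resize(t[90:260,60:480],(800,324),interpolation=cv2.INTER_CUBIC))
cv2.imwrite("pics/top0x.png",cv2.resize(t,(800,600),interpolation=cv2.INTER_CUBIC))
E
```

```text
(no output)
```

View pics/top0x.png

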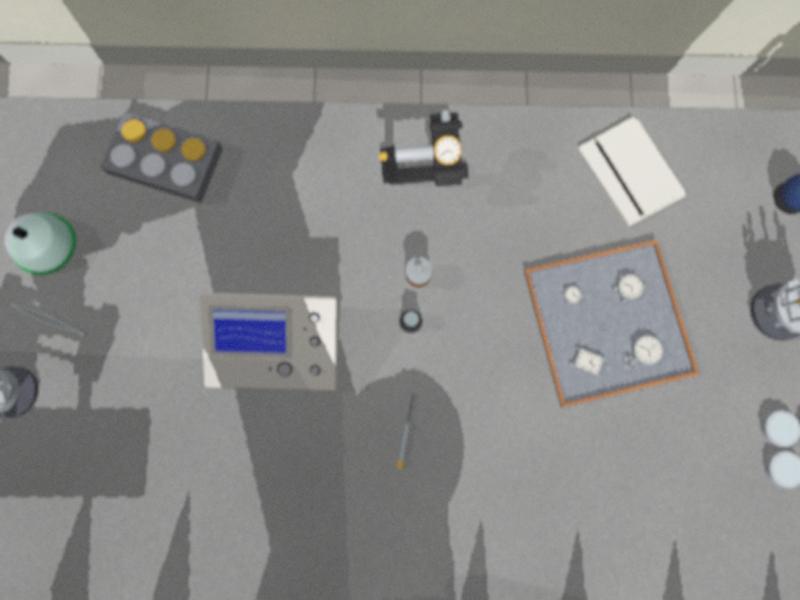

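View pics/scene0.png

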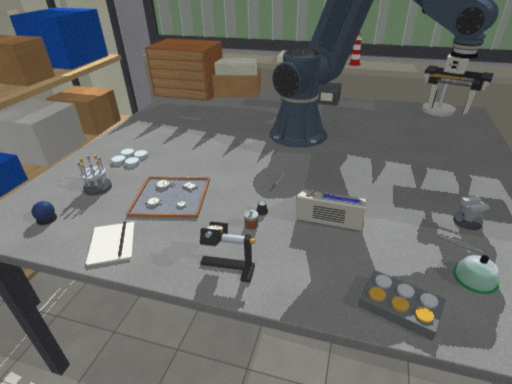

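The top view (800x600 upscale) shows the console on the left, with start/stop at about (285,369) and the small buttons at x≈315. The tray is on the right, with the rectangular watch at about (589,361). In the scene view the console back faces the camera, and the tray is at (170,197).

```bash
cat > h.py <<'E'
import cv2,numpy as np
from bench import ctrl
def cam(c):
    k=ctrl.calibration(c);R=cv2.Rodrigues(np.array(k["rvec"],float))[0];t=np.array(k["tvec"],float).ravel()
    K=np.array([[k["fx"],0,k["cx"]],[0,k["fy"],k["cy"]],[0,0,1]]);return K,R,t
def ray(c,p):
    K,R,t=cam(c);d=R.T@np.linalg.solve(K,[*p,1]);return -R.T@t,d/np.linalg.norm(d)
def atz(c,p,z):
    o,d=ray(c,p);return o+d*(z-o[2])/d[2]
def proj(c,P):
    K,R,t=cam(c);return cv2.projectPoints(np.array(P,float).reshape(-1,3),cv2.Rodrigues(R)[0],t,K,None)[0][:,0]
def tri(p1,p2):
    (a,u),(b,v)=ray("top",p1),ray("scene",p2)
    s=np.linalg.lstsq(np.c_[u,-v],b-a,rcond=None)[0];return (a+s[0]*u+b+s[1]*v)/2,np.linalg.norm(a+s[0]*u-b-s[1]*v)
E
python3 - <<'E'
from h import *
fr=[]
for c in("top","scene"):
    ctrl.read_camera(c)
    for t in("console","start_top","rect_watch","tray"):
        for d in ctrl.masks_of(t,c)[:1]:
            m=d["mask"].astype(np.uint8);ys,xs=np.nonzero(m);r=cv2.minAreaRect(np.c_[xs,ys].astype(np.float32))
            print(c,t,round(d["score"],2),m.sum(),"cen",np.round([xs.mean(),ys.mean()],1),"rect",np.round(cv2.boxPoints(r),1).tolist())
f=np.mean([ctrl.read_camera("top").astype(float) for _ in range(8)],0).astype(np.uint8)
cv2.imwrite("pics/topavg.png",f)
def crop(x0,y0,w,h,s): return cv2.resize(f[y0:y0+h,x0:x0+w],None,fx=s,fy=s,interpolation=cv2.INTER_CUBIC)
cv2.imwrite("pics/c1.png",np.hstack([crop(125,180,100,75,5),crop(355,210,55,75,5)]))
E
```

```text
top console 0.97 5253 cen [172.6 218.5] rect [[126.4000015258789, 247.8000030517578], [128.0, 187.39999389648438], [217.39999389648438, 189.89999389648438], [215.8000030517578, 250.1999969482422]]
top rect_watch 0.64 243 cen [376.4 231.8] rect [[365.1000061035156, 234.6999969482422], [370.20001220703125, 221.89999389648438], [387.5, 228.8000030517578], [382.3999938964844, 241.60000610351562]]
top tray 0.95 7005 cen [389.1 206.3] rect [[334.5, 173.6999969482422], [422.8999938964844, 150.39999389648438], [446.3999938964844, 239.39999389648438], [357.8999938964844, 262.70001220703125]]
scene console 0.56 2245 cen [330.4 209.8] rect [[292.1000061035156, 220.5], [297.70001220703125, 186.89999389648438], [366.8999938964844, 198.5], [361.29998779296875, 232.10000610351562]]
scene rect_watch 0.62 56 cen [189.3 186.2] rect [[183.60000610351562, 186.8000030517578], [186.39999389648438, 181.1999969482422], [194.8000030517578, 185.39999389648438], [192.0, 191.0]]
scene tray 0.95 2515 cen [170.1 198. ] rect [[126.9000015258789, 216.89999389648438], [127.5999984741211, 175.0], [209.10000610351562, 176.39999389648438], [208.39999389648438, 218.3000030517578]]
```

View pics/c1.png

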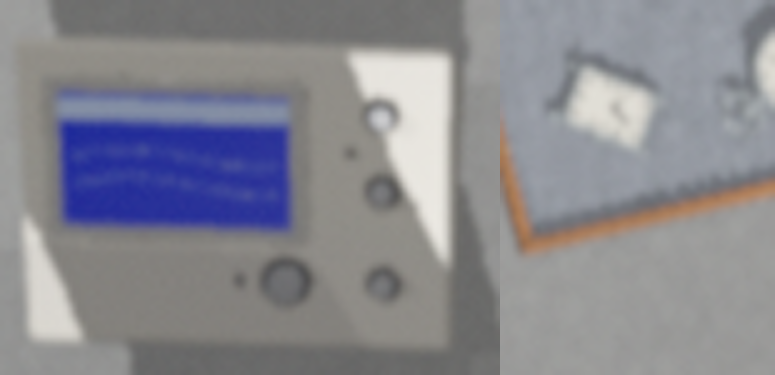

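The crop shows start/stop at about (181.8,235.8) in original pixels, menu (201,236.6), down (201,218), up (200.6,203). The rectangular dial's centre is about (377.2,230.9). I'll fit the console model to these and triangulate the watch.

```bash
python3 - <<'E'
from h import *
from scipy.optimize import least_squares
o=lambda x,y:((x+.5)/5-.5+125,(y+.5)/5-.5+180)
obs=np.array([o(286,281),o(382,285),o(382,192),o(380,117),o(452,52),o(447,348),o(28,340),o(22,42)])
a=np.radians(25);R25=np.array([[np.cos(a),0,-np.sin(a)],[0,1,0],[np.sin(a),0,np.cos(a)]])
def model(p):
    x,y,w,xs,ys=p
    st=np.array([xs,ys,34+(xs+65)*np.tan(a)])+R25@[0,0,7]
    P=[st]+[st+R25@np.array(d) for d in([0,-44,0],[44,-44,0],[80,-44,0])]+[[65,-95,95],[-65,-95,34],[-65,95,34],[65,95,95]]
    c,s=np.cos(w),np.sin(w);return np.array(P)@np.array([[c,s,0],[-s,c,0],[0,0,1]])+[x,y,0]
r=least_squares(lambda p:(proj("top",model(p))-obs).ravel(),[541,208,0,-37,-23])
print("pose",r.x,"start",model(r.x)[0]);print(np.round(r.fun.reshape(-1,2),2).tolist())
# watch
for p in((377.2,230.9),(376.4,231.8)): print(atz("top",p,14),tri(p,(189.3,186.2)))
print(proj("scene",[519,-270,14]))
# height check of button row via top-vs-scene of console back edge
for y in(-95,95):
    w=r.x[2];c,s=np.cos(w),np.sin(w);P=[r.x[0]+65*c-y*s,r.x[1]+65*s+y*c,95];print("back corner scene",proj("scene",P))
K=cv2.imread("pics/scene0.png")
cv2.imwrite("pics/s1.png",np.hstack([cv2.resize(K[175:240,280:380],None,fx=4,fy=4,interpolation=cv2.INTER_CUBIC),cv2.resize(K[165:230,120:215],None,fx=4,fy=4,interpolation=cv2.INTER_CUBIC)]))
E
```

```text
pose [ 5.38259836e+02  2.06536745e+02 -2.53281482e-02 -3.31011304e+01
 -2.15348142e+01] start [501.6665653  185.92205941  55.21884167]
[[-0.34, 0.22], [0.04, 0.02], [-0.03, 0.13], [0.32, -0.35], [-0.28, -0.14], [0.39, 1.02], [0.98, 0.11], [-1.03, -1.01]]
[ 518.74923327 -271.81767997   14.        ] (array([ 519.21014269, -273.93682589,    6.1229214 ]), np.float64(0.7286879072683315))
[ 516.59382893 -269.78795697   14.        ] (array([ 517.54292226, -273.5567395 ,    4.80111655]), np.float64(1.7835571534671253))
[[189.9735064  184.36834346]]
back corner scene [[296.16035395 194.43778561]]
back corner scene [[365.3392343  205.85977695]]
```

View pics/s1.png

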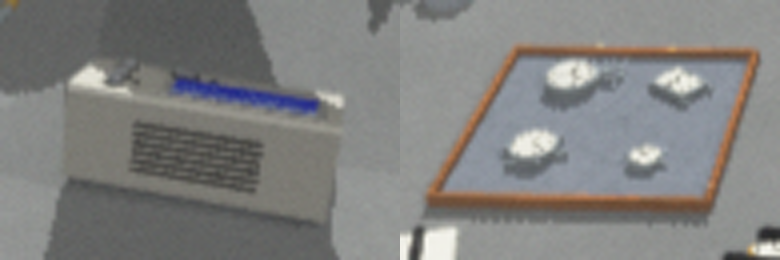

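```bash
cat >> h.py <<'E'
from scipy.spatial.transform import Rotation as Ro
a25=np.radians(25);w=-0.0253
CON=Ro.from_euler('z',w).as_matrix()@np.array([[np.cos(a25),0,-np.sin(a25)],[0,1,0],[np.sin(a25),0,np.cos(a25)]])  # face axes
ST=np.array([502.,185.7,54.5])
RP=CON@np.diag([-1,1,-1.])   # tool for pressing
def inc(pos,R):
    s=ctrl.observe();R0=np.array(s["tcp_rot"]);p=R0.T@(np.array(pos)-s["tool_pos"])/200
    r=Ro.from_matrix(R0.T@R).as_rotvec()/np.radians(45);print("inc",np.round(np.r_[p,r],3).tolist(),"t",s["clock"],"pos",np.round(s["tool_pos"],1),"F",np.round(s["force"],1),"w",round(float(s["width"]),1))
def tip(P,gap): return np.array(P)+CON[:,2]*(19+gap)
E
python3 - <<'E'
from h import *
inc(tip(ST,40),RP); s=ctrl.observe()
print(tip(ST,40))
inc(np.array(s["tool_pos"])*.5+tip(ST,40)*.5+[0,0,20],RP)
E
```

```text
inc [-2.012, -1.165, 0.647, -0.075, -0.552, -0.338] t 1.9 pos [159.8 526.3 237.4] F [ 0.  -0.2 -0.9] w 93.1
[477.07350229 186.33077498 107.97215944]
inc [-1.006, -0.583, 0.224, -0.075, -0.552, -0.338] t 1.9 pos [159.8 526.3 237.4] F [ 0.  -0.2 -0.9] w 93.1
```

>>> {"method": "carry_out", "body": {
  "increments": [-0.2,-0.1,0.04,-0.015,-0.11,-0.068,-0.4,-0.23,0.08,-0.03,-0.22,-0.135,-0.6,-0.35,0.12,-0.045,-0.33,-0.2,-0.8,-0.46,0.16,-0.06,-0.44,-0.27,-1,-0.58,0.2,-0.075,-0.552,-0.338,-1,-0.58,0.2,-0.075,-0.552,-0.338,-1,-0.58,0.2,-0.075,-0.552,-0.338,-1,-0.58,0.2,-0.075,-0.552,-0.338],
  "gripper": -1
}}

```text
clock: 2.57
tool_pos: [317.9, 356.5, 197.5]
tcp_rot: [[-0.906, 0.027, 0.422], [0.025, 1.0, -0.011], [-0.422, 0.0, -0.906]]
force: [0.5, -0.9, -0.4]
width: 44.3
grasp_force: 0.0
```

```bash
python3 - <<'E'
from h import *
inc(tip(ST,40),RP)
E
```

```text
inc [-0.553, -0.829, 0.751, -0.001, -0.0, -0.002] t 2.5667 pos [317.9 356.5 197.5] F [ 0.5 -0.9 -0.4] w 44.3
```

>>> {"method": "carry_out", "body": {
  "increments": [-0.553,-0.829,0.751,0,0,0,-0.553,-0.829,0.751,0,0,0,-0.553,-0.829,0.751,0,0,0,-0.553,-0.829,0.751,0,0,0,-0.553,-0.829,0.751,0,0,0,-0.553,-0.829,0.751,0,0,0,-0.553,-0.829,0.751,0,0,0,-0.553,-0.829,0.751,0,0,0,-0.553,-0.829,0.751,0,0,0]
}}

```text
clock: 3.32
tool_pos: [477.0, 188.2, 108.2]
tcp_rot: [[-0.906, 0.025, 0.423], [0.023, 1.0, -0.01], [-0.423, 0.0, -0.906]]
force: [-0.0, 0.2, -0.8]
width: 0.8
grasp_force: 0.0
```

```bash
python3 - <<'E'
from h import *
inc(tip(ST,10),RP)
f=ctrl.read_camera("top");g=ctrl.read_camera("scene")
cv2.imwrite("pics/p1.png",np.hstack([cv2.resize(f[170:270,110:240],None,fx=3,fy=3,interpolation=cv2.INTER_CUBIC),cv2.resize(g[130:230,270:400],None,fx=3,fy=3,interpolation=cv2.INTER_CUBIC)]))
E
```

```text
inc [0.0, -0.009, 0.152, 0.001, 0.0, 0.0] t 3.3167 pos [477.  188.2 108.2] F [-0.   0.2 -0.8] w 0.8
```

View pics/p1.png

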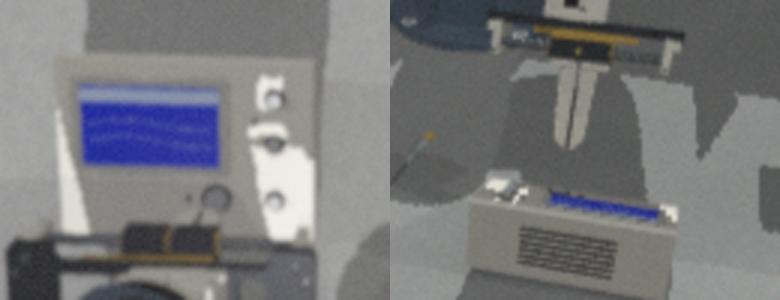

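The fingers are shut above the button (crop ≈ (215,198)) and their tips are narrow; the other buttons are clear. Going to a 10 mm gap, then probing.

>>> {"method": "carry_out", "body": {
  "increments": [0,-0.009,0.15,0,0,0,0,-0.009,0.15,0,0,0,0,-0.009,0.15,0,0,0,0,-0.009,0.16,0,0,0,0,-0.009,0.17,0,0,0,0,-0.009,0.175,0,0,0,0,-0.009,0.175,0,0,0]
}}

```text
clock: 4.0
tool_pos: [491.7, 185.4, 76.8]
tcp_rot: [[-0.906, 0.025, 0.423], [0.023, 1.0, -0.01], [-0.423, 0.0, -0.906]]
force: [-1.3, -0.1, -0.3]
width: 0.8
grasp_force: 0.0
```

```bash
python3 - <<'E'
from h import *
inc(tip(ST,0),RP)
f=ctrl.read_camera("top")
cv2.imwrite("pics/p2.png",cv2.resize(f[180:260,120:230],None,fx=5,fy=5,interpolation=cv2.INTER_CUBIC))
E
```

```text
inc [0.001, 0.003, 0.028, 0.001, 0.001, 0.0] t 4.0 pos [491.7 185.4  76.8] F [-1.3 -0.1 -0.3] w 0.8
```

View pics/p2.png

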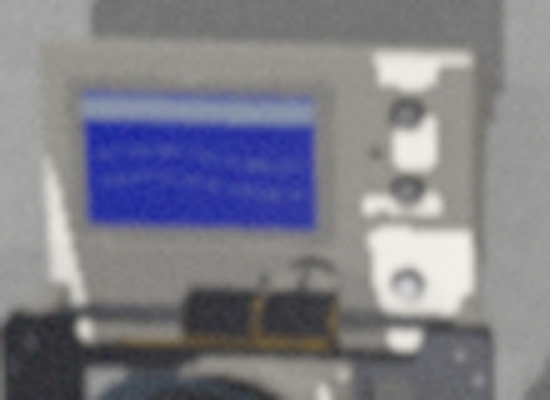

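>>> {"method": "carry_out", "body": {
  "increments": [0,0.003,0.015,0,0,0,0,0.003,0.02,0,0,0,0,0.003,0.03,0,0,0,0,0.003,0.035,0,0,0,0,0.003,0.035,0,0,0,0,0.003,0.035,0,0,0]
}}

```text
clock: 4.55
tool_pos: [494.7, 185.7, 70.0]
tcp_rot: [[-0.906, 0.025, 0.422], [0.023, 1.0, -0.01], [-0.423, 0.0, -0.906]]
force: [0.4, 0.8, 2.5]
width: 0.3
grasp_force: 1.3
```

>>> {"method": "carry_out", "body": {
  "increments": [0,0,0.005,0,0,0,0,0,0.01,0,0,0,0,0,0.01,0,0,0,0,0,0.01,0,0,0]
}}

```text
clock: 4.88
tool_pos: [495.6, 185.7, 68.2]
tcp_rot: [[-0.906, 0.025, 0.422], [0.023, 1.0, -0.01], [-0.423, 0.0, -0.906]]
force: [-1.6, -0.2, 3.8]
width: 0.8
grasp_force: 1.9
```

```bash
python3 - <<'E'
from h import *
inc(tip(ST,-4),RP)
print(CON[:,2]@ctrl.observe()["force"])
E
```

```text
inc [-0.0, 0.001, 0.001, 0.0, 0.0, 0.0] t 4.8833 pos [495.6 185.7  68.2] F [-1.6 -0.2  3.8] w 0.8
4.121343746542672
```

>>> {"method": "carry_out", "body": {
  "increments": [0,0,0.005,0,0,0,0,0,0.005,0,0,0,0,0,0.005,0,0,0]
}}

```text
clock: 5.13
tool_pos: [495.8, 185.7, 67.8]
tcp_rot: [[-0.906, 0.025, 0.423], [0.023, 1.0, -0.011], [-0.423, -0.0, -0.906]]
force: [-9.4, -0.0, 16.3]
width: 0.6
grasp_force: 9.1
```

>>> {"method": "carry_out", "body": {
  "increments": [0,0,0.004,0,0,0,0,0,0.004,0,0,0,0,0,0.004,0,0,0,0,0,0.004,0,0,0]
}}

```text
clock: 5.47
tool_pos: [495.9, 185.7, 67.6]
tcp_rot: [[-0.906, 0.025, 0.423], [0.023, 1.0, -0.011], [-0.423, -0.0, -0.906]]
force: [-16.5, -0.4, 28.2]
width: 0.8
grasp_force: 16.3
```

Hard stop reached: the force jumped well past 3.9 N, so the button is fully in. Retracting along the button's axis.

>>> {"method": "carry_out", "body": {
  "increments": [0,0,-0.02,0,0,0,0,0,-0.06,0,0,0,0,0,-0.2,0,0,0,0,0,-0.4,0,0,0,0,0,-0.6,0,0,0,0,0,-0.6,0,0,0,0,0,-0.6,0,0,0]
}}

```text
clock: 6.05
tool_pos: [445.9, 187.3, 177.1]
tcp_rot: [[-0.904, 0.025, 0.426], [0.023, 1.0, -0.009], [-0.426, 0.002, -0.905]]
force: [0.0, -0.4, -0.4]
width: 0.7
grasp_force: 0.0
```

```bash
cat >> h.py <<'E'
RD=np.array([[-1,0,0],[0,1,0],[0,0,-1.]])
W=np.array([518.3,-271.3,14.])
E
python3 - <<'E'
from h import *
s=ctrl.observe();p=np.array(s["tool_pos"])
inc(p+[0,-185,30],RD); inc(p+[0,0,30],RD)
f=ctrl.read_camera("top")
cv2.imwrite("pics/p3.png",cv2.resize(f[180:260,120:230],None,fx=5,fy=5,interpolation=cv2.INTER_CUBIC))
E
```

```text
inc [-0.085, -0.924, -0.127, -0.005, 0.56, -0.031] t 6.05 pos [445.9 187.3 177.1] F [ 0.  -0.4 -0.4] w 0.7
inc [-0.064, 0.0, -0.136, -0.005, 0.56, -0.031] t 6.05 pos [445.9 187.3 177.1] F [ 0.  -0.4 -0.4] w 0.7
```

View pics/p3.png

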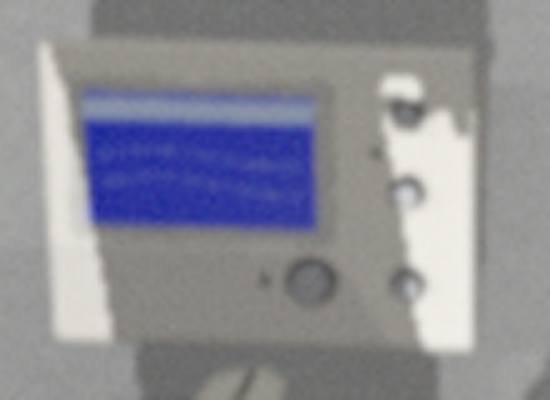

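The button at (310,282) looks out again. Moving to the tray while straightening the tool.

>>> {"method": "carry_out", "body": {
  "increments": [-0.08,-0.15,-0.127,-0.001,0.11,-0.006,-0.085,-0.3,-0.127,-0.002,0.22,-0.012,-0.085,-0.45,-0.127,-0.003,0.33,-0.018,-0.085,-0.6,-0.127,-0.004,0.45,-0.025,-0.085,-0.75,-0.127,-0.005,0.56,-0.031,-0.085,-0.92,-0.127,-0.005,0.56,-0.031,-0.085,-0.92,-0.127,-0.005,0.56,-0.031,-0.085,-0.92,-0.127,-0.005,0.56,-0.031]
}}

```text
clock: 6.77
tool_pos: [445.5, 1.2, 203.6]
tcp_rot: [[-1.0, 0.005, -0.007], [0.005, 1.0, -0.002], [0.007, -0.002, -1.0]]
force: [0.4, 0.9, 0.0]
width: 0.3
grasp_force: 0.0
```

```bash
python3 - <<'E'
from h import *
inc([490,-180,160],RD)
E
```

```text
inc [-0.228, -0.905, 0.218, -0.002, -0.009, -0.006] t 6.7667 pos [445.5   1.2 203.6] F [0.4 0.9 0. ] w 0.3
```

>>> {"method": "carry_out", "body": {
  "increments": [-0.228,-0.905,0.218,-0.002,-0.009,-0.006,-0.228,-0.905,0.218,-0.002,-0.009,-0.006,-0.228,-0.905,0.218,-0.002,-0.009,-0.006,-0.228,-0.905,0.218,-0.002,-0.009,-0.006,-0.228,-0.905,0.218,-0.002,-0.009,-0.006,-0.228,-0.905,0.218,-0.002,-0.009,-0.006,-0.228,-0.905,0.218,-0.002,-0.009,-0.006,-0.228,-0.905,0.218,-0.002,-0.009,-0.006]
}}

```text
clock: 7.43
tool_pos: [490.7, -176.9, 161.1]
tcp_rot: [[-1.0, -0.005, 0.002], [-0.005, 1.0, 0.001], [-0.002, 0.001, -1.0]]
force: [-0.8, 0.3, -0.1]
width: 0.6
grasp_force: 0.0
```

```bash
python3 - <<'E'
from h import *
inc(W+[0,0,19+40],RD)
E
```

```text
inc [-0.135, -0.473, 0.44, 0.001, 0.002, 0.006] t 7.4333 pos [ 490.7 -176.9  161.1] F [-0.8  0.3 -0.1] w 0.6
```

>>> {"method": "carry_out", "body": {
  "increments": [-0.137,-0.457,0.15,0,0,0,-0.137,-0.457,0.25,0,0,0,-0.137,-0.457,0.35,0,0,0,-0.137,-0.457,0.4,0,0,0,-0.137,-0.457,0.435,0,0,0,-0.137,-0.457,0.435,0,0,0,-0.137,-0.457,0.435,0,0,0,-0.137,-0.457,0.435,0,0,0]
}}

```text
clock: 8.1
tool_pos: [519.8, -268.7, 76.6]
tcp_rot: [[-1.0, -0.005, 0.005], [-0.005, 1.0, -0.001], [-0.005, -0.001, -1.0]]
force: [0.4, 0.0, 0.3]
width: 0.0
grasp_force: 0.0
```

```bash
python3 - <<'E'
from h import *
inc(W+[0,0,19+13],RD)
f,g=ctrl.read_camera("top"),ctrl.read_camera("scene")
def L(c,t):print(c,t,[(round(d["score"],2),np.round(d["position"],1).tolist()) for d in ctrl.landmark_of(t,c)[:2]])
for c in("top","scene"): L(c,"rect_glass");L(c,"rect_watch")
cv2.imwrite("pics/p4.png",np.hstack([cv2.resize(f[170:270,330:450],None,fx=3,fy=3,interpolation=cv2.INTER_CUBIC),cv2.resize(g[120:220,120:250],None,fx=3,fy=3,interpolation=cv2.INTER_CUBIC)]))
print("tip px",proj("top",[518.3,-271.3,54]),proj("scene",[518.3,-271.3,54]))
E
```

```text
inc [0.008, -0.013, 0.153, -0.001, 0.007, 0.007] t 8.1 pos [ 519.8 -268.7   76.6] F [0.4 0.  0.3] w 0.0
top rect_glass [(0.41, [517.5, -271.9, 14.8])]
top rect_watch [(0.59, [519.0, -268.4, 3.3])]
scene rect_glass [(0.4, [519.9, -270.5, 11.4])]
scene rect_watch [(0.4, [518.3, -276.1, 3.9]), (0.22, [651.0, -8.6, -0.3])]
tip px [[382.38909971 229.83671498]] [[188.15768324 174.13210211]]
```

View pics/p4.png

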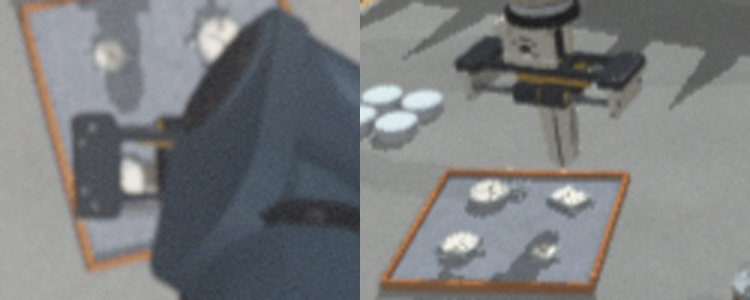

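The scene view confirms the tip at about (188,175), right over the rectangular watch at about (190,186). Lowering.

>>> {"method": "carry_out", "body": {
  "increments": [0,-0.005,0.05,0,0.005,0.005,0,-0.005,0.09,0,0.005,0.005,0,-0.005,0.12,0,0.005,0.005,0,-0.005,0.14,0,0.005,0.005,0,-0.005,0.14,0,0.005,0.005,0,-0.005,0.14,0,0.005,0.005]
}}

```text
clock: 8.9
tool_pos: [519.0, -270.4, 46.6]
tcp_rot: [[-1.0, -0.0, -0.001], [-0.0, 1.0, 0.001], [0.001, 0.001, -1.0]]
force: [0.0, -1.1, -1.0]
width: 0.8
grasp_force: 0.0
```

```bash
python3 - <<'E'
from h import *
inc(W+[0,0,19+13],RD)
g=ctrl.read_camera("scene")
cv2.imwrite("pics/p5.png",cv2.resize(g[150:220,130:230],None,fx=5,fy=5,interpolation=cv2.INTER_CUBIC))
E
```

```text
inc [0.004, -0.004, 0.003, 0.001, -0.001, 0.0] t 8.9 pos [ 519.  -270.4   46.6] F [ 0.  -1.1 -1. ] w 0.8
```

View pics/p5.png

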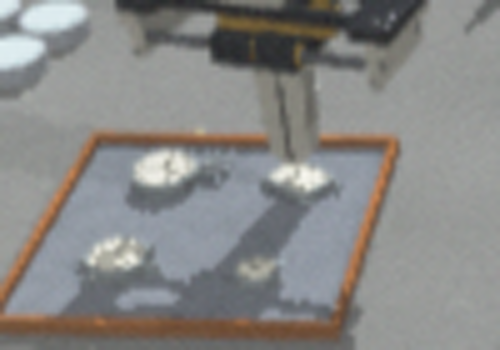

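The tips at (293,160) sit about 13 mm above the middle of the rectangular watch (297,180). Holding still.

>>> {"method": "carry_out", "body": {
  "increments": [0,0,0,0,0,0,0,0,0,0,0,0,0,0,0,0,0,0,0,0,0,0,0,0,0,0,0,0,0,0,0,0,0,0,0,0,0,0,0,0,0,0,0,0,0,0,0,0,0,0,0,0,0,0,0,0,0,0,0,0]
}}

```text
clock: 9.78
tool_pos: [519.2, -270.5, 47.0]
tcp_rot: [[-1.0, -0.0, -0.0], [-0.0, 1.0, 0.0], [0.0, 0.0, -1.0]]
force: [-0.1, -0.3, 0.0]
width: 0.5
grasp_force: 0.0
```

>>> {"method": "carry_out", "body": {
  "increments": [0,0,0,0,0,0,0,0,0,0,0,0,0,0,0,0,0,0,0,0,0,0,0,0,0,0,0,0,0,0,0,0,0,0,0,0,0,0,0,0,0,0,0,0,0,0,0,0,0,0,0,0,0,0,0,0,0,0,0,0]
}}

```text
clock: 10.62
tool_pos: [519.1, -270.5, 47.0]
tcp_rot: [[-1.0, -0.0, -0.001], [-0.0, 1.0, 0.0], [0.001, 0.0, -1.0]]
force: [0.5, -0.8, 1.0]
width: 0.5
grasp_force: 0.0
```

>>> {"method": "carry_out", "body": {
  "increments": [0,0,0,0,0,0,0,0,0,0,0,0,0,0,0,0,0,0,0,0,0,0,0,0,0,0,0,0,0,0,0,0,0,0,0,0,0,0,0,0,0,0,0,0,0,0,0,0,0,0,0,0,0,0,0,0,0,0,0,0]
}}

```text
clock: 11.45
tool_pos: [519.2, -270.5, 47.0]
tcp_rot: [[-1.0, -0.0, -0.001], [-0.0, 1.0, 0.0], [0.001, 0.0, -1.0]]
force: [0.0, -0.6, 0.5]
width: 0.4
grasp_force: 0.0
```

>>> {"method": "carry_out", "body": {
  "increments": [0,0,0,0,0,0,0,0,0,0,0,0,0,0,0,0,0,0,0,0,0,0,0,0,0,0,0,0,0,0,0,0,0,0,0,0,0,0,0,0,0,0,0,0,0,0,0,0,0,0,0,0,0,0,0,0,0,0,0,0]
}}

```text
clock: 12.28
tool_pos: [519.1, -270.5, 47.0]
tcp_rot: [[-1.0, -0.0, -0.001], [-0.0, 1.0, 0.0], [0.001, 0.0, -1.0]]
force: [0.4, 0.2, 0.1]
width: 0.4
grasp_force: 0.0
```

>>> {"method": "carry_out", "body": {
  "increments": [0,0,0,0,0,0,0,0,0,0,0,0,0,0,0,0,0,0,0,0,0,0,0,0,0,0,0,0,0,0,0,0,0,0,0,0,0,0,0,0,0,0,0,0,0,0,0,0,0,0,0,0,0,0,0,0,0,0,0,0]
}}

```text
clock: 13.12
tool_pos: [519.2, -270.5, 47.0]
tcp_rot: [[-1.0, -0.0, -0.001], [-0.0, 1.0, 0.0], [0.001, 0.0, -1.0]]
force: [1.0, 0.6, -0.0]
width: 0.8
grasp_force: 0.0
```

```bash
python3 - <<'E'
from h import *
inc(W+[0,0,19+13],RD)
print(ctrl.sign_off())
E
```

```text
inc [0.004, -0.004, 0.005, 0.0, -0.001, 0.0] t 13.1167 pos [ 519.2 -270.5   47. ] F [ 1.   0.6 -0. ] w 0.8
the job is handed in; nothing more can be done
None
```

I pressed the start/stop button to its hard stop and released it, then held the fingertips still about 14 mm above the middle of the rectangular watch for over 4 s, still pointing when I handed the job in at 13.1 s (no verdict was returned).

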